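# Set the overhang of a flat bar on the bar rest

## Task

Pull the bar rest's sliding jaw open by its red handle, then slide the yellow flat bar outward along the fence until its front end is level with the tip of the red pointer. By then more than half of the bar hangs past the bed and it would tip, so keep hold of it and keep it lying flat on the bed all the way, without lifting it off. Finish still holding it there, flat, straight and not moving, with the jaw left open and the other things on the table undisturbed.

Things in the scene. Friction and masses are not known exactly. Their poses are not given: they have to be found in the camera images.
- rest: Blue bar rest, fixed. Origin: on the table under the middle of its bed. +y: outward along the bar; +x: to the fence; -x: to the jaw. Base 10 mm thick, y +-40, x -130 to +40 mm. The flat bed is 60 mm above the table, y -30 to +30 mm (+30 = its outer edge). Fence: inner face x = +17 mm, top 73 mm above the table. Beyond y = +-40 mm the bar is free at both sides and below.
- jaw (a joint): Sliding jaw of the rest, m. 0 = closed on the bar (starts at 0 to 0.004), 0.030 = fully open. Slides along the rest's -x, away from the bar; stays where left; about 3 N friction. Its steel face is 74 mm high, 56 mm along y; closed, its lip lies over the bar's near edge, 1.5 mm above it.
- jaw_handle (a point): Grasp point on the axis of the jaw's upright red post, 92 mm above the table; moves with the jaw. Post: round, 16 mm diameter, from the grey carriage's top (54 mm above the table) up to 99 mm. Jaw closed: at x -62, y +14 mm in the rest's frame; the back of the jaw face (74 mm high) is 26 mm from the post's side, nothing else is beside it.
- bar_centre (a point): Centre and balance point of the yellow flat bar, 290 x 32 x 6 mm, about 0.42 kg, loose on the bed along the rest's y, top 66 mm above the table. Its y axis runs to the front end, z up. At the start the centre is over the bed and the tail sticks out 110 to 135 mm at the rest's -y side, at the finish 40 to 70 mm. Once its centre is past the bed's outer edge it tips if not held.
- bar_front (a point): Middle of the bar's front (outer, +y) end face, 145 mm from the bar's centre along its y.
- pointer_tip (a point): Tip of the red pointer blade (3 mm wide, 12 high, 27 long) on a small fixed stand (foot 36 mm across, 76 mm high), on the fence side beyond the bed's outer edge; 63 mm above the table, 7 mm beside the bar's path. Marks, along the rest's y, where the bar's front end must come: 160 to 190 mm past the bed's outer edge. Axes as the rest's.
- tape: Bystander: masking tape roll, 90 mm across, 24 mm high, loose on the table; origin under its middle
- tee: Bystander: tacked steel T joint, 60x100x49 mm, loose on the table; origin under its middle
- plate: Bystander: narrow practice plate with a weld bead, 150x65x8 mm, loose on the table; origin under its middle
- plier: Bystander: red-handled pliers, 178x54x12 mm, loose on the table; origin under its middle
Things that resemble listed ones, but are neither listed nor needed, are in the scene too. What is shaped like the rest but pink is not meant.

How it is judged:
By the outcome, as a careful person would: the job done as asked, in the order asked, and still so for the second after the job is handed in, while the arm keeps its last pose, push and grip.
It also fails if it takes over 42 s, if anything falls off the work surface, if the arm or the gripper's body presses on something with over 40 N, if the wrist force passes 120 N, or if a joint passes its speed limit or range.

## Robot

A 6-joint arm with a two-finger parallel gripper is mounted at the origin on a cart in front of the work surface, level with it; the furniture and walls round the work are solid. World frame = base frame: x ahead of the robot, y to its left, z up, the work surface at z = 0. Lengths are in m, angles in degrees, forces in N, time in s.
With the tool pointing down it reaches from about 0.4 to 0.825 m from the base axis. Payload 7 kg.
Tool frame: the origin (TCP) lies at the centre of the arm's flange, where the gripper is bolted on; the fingertips stand 178 mm ahead of it and the grasp point (between the pads) lies 159 mm ahead of it (tip_reach is the distance from the TCP to the fingertips, in m); z points along the fingers, y is the line along which they close (so a half turn about z gives the same grasp; the last joint's range is limited). The gripper opens to 88 mm and grips with 3 to 60 N. Pads are 19 mm wide; open, the fingers measure 130 mm over their backs; the gripper's body (78 mm by 193 mm) begins 47 mm behind the grasp point.
Start: joints at [-56.431, 20.546, 0.682, 0, -70.136, -16.507], TCP at [0.198, -0.645, 0.405] pointing down, gripper open.
Joint ranges: [-176.03, 176.03], [-82.01, 121.73], [-58.28, 71.71], [-173.87, 95.51], [-174.79, -0.11], [-173.66, 173.66]. Speed limits (degrees/s): [136.94, 136.94, 172.46, 180, 180, 180].

## Interface

Orientations are given as [roll, pitch, yaw] about the fixed x, y, z axes, in that order (R = Rz(yaw) Ry(pitch) Rx(roll)).
In Python, from plant import * gives the robot as it stands.
- The arm moves only by the shell command python3 -m handwheel 'ROWS'. ROWS is JSON, a list of rows, each a list of 7 numbers: the opening, from -1 (shut) to 1 (fully open), then the shift along the tool's x, y, z as a fraction of full scale, then the turn, a rotation vector about the tool's x, y, z as a fraction of full scale. A call has 1 to 5 rows; each row shifts and turns the commanded pose from where the row before left it, along the tool's axes as they then stand; what a row does not reach is not made up. Full scale, the value 1, is 0.025 m for a shift and 6 degrees for a turn. A row lasts 1/8 s, in which the tool goes at most 62.5 mm and 10.7 degrees, less where a joint would pass 70% of its speed; a pose out of reach is approached as far as the arm can. A call with a number of a shift or a turn outside -1 to 1 is refused whole. A call with a gripper value outside its range is refused whole. The fingers move at their own pace and stop on an object; the grip force is fixed at half the most. Time passes only in rows, so rows that do not move let the fingers close. It gives the time, the measured TCP pose, the force, the opening and the grip force at its end, in the units of the state.
- get_obs(): the state, without advancing time (a new reading comes with each control period).
- snapshot(name): name is "side" or "top"; returns a dict with "color" (420x560x3 uint8, red, green, blue), "fx", "fy", "cx", "cy" (pixels), "R" (3x3) and "t" (3): a world point X has camera coordinates R X + t. Camera axes: x right, y down, z forward; pixel columns grow to the right and rows downward; lengths in m; the calibration is good to about 2 mm. A picture is of the moment at which its call begins. There is no depth.
- close_job(): hands the job in; it is judged then, once.
The state is a dict: "clock": time; "joint_pos": joint angles; "qvel": joint speeds; "tau": joint torques, N m; "tool_pos": TCP position; "orientation": TCP orientation; "force": force on the tool from outside, world axes, zero at the start; "moment": the same for the moment, N m; "opening": finger opening in m; "gripper_force": force on a finger pad.
Only numpy, scipy, OpenCV 4.12 (cv2) and the standard library are available. Lean on these libraries where they do the work, as an engineer would, in place of code of your own. Each camera call takes 0.05 s, during which the arm holds its last target. There are 200 camera calls.

## Working session

There is one attempt and no reset: what is moved stays moved. The work goes in short steps, Python scripts to look and compute and a shell command to move; the robot and the scene stay as the last step left them, time stands still between calls to the robot, and variables do not carry over. Pictures are saved under pics/ and viewed, at most 10 in all, crops included, and the job is handed in when it is done.

```bash
mkdir -p pics; ls; python3 - <<'E'
from plant import *
import cv2,numpy as np,pickle
o=get_obs();print(o)
for n in("top","side"):
    s=snapshot(n);pickle.dump(s,open(n+".pkl","wb"));cv2.imwrite(f"pics/{n}0.png",s["color"][:,:,::-1])
    R=np.array(s["R"]);print(n,s["fx"],s["cx"],s["cy"],(-R.T@s["t"]).round(3),R.round(3).tolist())
E
```

```text
pics
{'clock': 0.0, 'joint_pos': array([-5.64301610e+01,  2.05921183e+01,  6.31876122e-01, -1.82780245e-02,
       -7.01369926e+01, -1.65087662e+01]), 'qvel': array([ 0.06932692, -0.11236724, -0.0677127 ,  0.05451553, -0.10319838,
        0.03454819]), 'tau': array([ 2.99754516e-03, -5.82716417e+01,  2.93052417e+01,  6.99702457e+00,
        6.89351640e-03, -1.69596965e-04]), 'tool_pos': array([ 0.19799032, -0.6450964 ,  0.40370611]), 'orientation': array([ 1.79901891e+02, -1.11588600e-02, -1.62945143e+02]), 'force': array([-0.46553982, -0.02784115, -0.39484325]), 'moment': array([-0.01866874,  0.03080785,  0.00425209]), 'gripper_force': 0.0, 'opening': 0.08754991529237757}
top 413.4330955307282 278.32189024495716 214.59503026278924 [ 0.522 -0.105  1.081] [[-0.028, -1.0, 0.003], [-0.998, 0.028, -0.063], [0.062, -0.004, -0.998]]
side 483.287847375821 282.8538842325917 215.4430052773104 [ 0.562 -1.378  0.88 ] [[0.999, -0.048, -0.023], [-0.045, -0.527, -0.849], [0.028, 0.849, -0.528]]
```

View pics/top0.png

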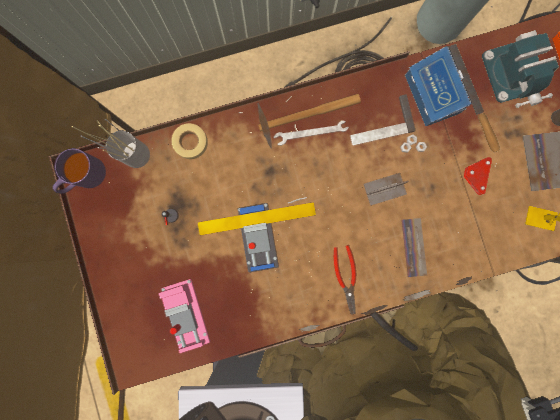

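View pics/side0.png

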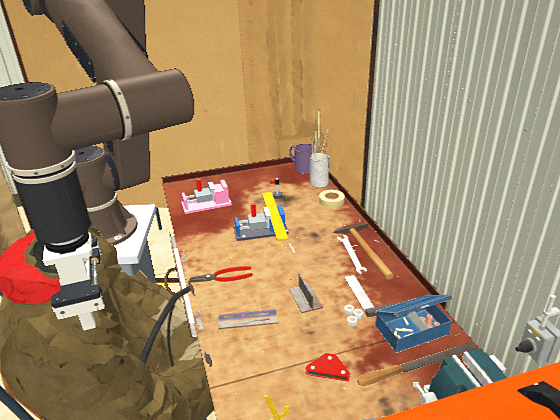

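The top view shows the blue rest at about (258,238), with its red post top at (252,246) and the yellow bar from (199,228) to (315,209). The pointer stand is at (168,215). The lookalikes are the pink rest at (183,315) and its red knob at (174,330), and I reject these because they are pink. In the side view the blue rest's post is at (254,211). Outward is image left, which is world +y.

```bash
cat > h.py <<'E'
import numpy as np,cv2,pickle
def ray(s,u,v,z):
    R=np.array(s["R"]);c=-R.T@np.array(s["t"]);d=R.T@np.array([(u-s["cx"])/s["fx"],(v-s["cy"])/s["fy"],1])
    return c+d*(z-c[2])/d[2]
def proj(s,X):
    p=np.array(s["R"])@np.array(X)+np.array(s["t"]);return np.array([s["fx"]*p[0]/p[2]+s["cx"],s["fy"]*p[1]/p[2]+s["cy"]])
def mask(s,lo,hi,box):
    h=cv2.cvtColor(s["color"],cv2.COLOR_RGB2HSV);m=cv2.inRange(h,np.array(lo),np.array(hi))
    k=np.zeros_like(m);x0,y0,x1,y1=box;k[y0:y1,x0:x1]=m[y0:y1,x0:x1];return k
def blobs(m,a=4):
    n,l,st,c=cv2.connectedComponentsWithStats(m)
    return [(st[i].tolist(),c[i].round(1).tolist()) for i in range(1,n) if st[i][4]>=a]
E
python3 - <<'E'
from h import *
T=pickle.load(open("top.pkl","rb"));S=pickle.load(open("side.pkl","rb"))
m=mask(T,(20,150,120),(35,255,255),(180,190,330,250))
ct=max(cv2.findContours(m,0,1)[0],key=cv2.contourArea)
b=cv2.boxPoints(cv2.minAreaRect(ct))
for p in b: print("bar corner",p,ray(T,*p,0.066).round(4))
print("red top",blobs(mask(T,(0,150,100),(6,255,255),(150,195,290,275))))
print("red side",blobs(mask(S,(0,150,80),(6,255,255),(235,170,300,235))))
print("blue top",blobs(mask(T,(100,100,50),(125,255,255),(230,195,290,275)),15))
a=cv2.resize(T["color"][190:285,150:330],None,fx=4,fy=4,interpolation=2)
c=cv2.resize(S["color"][165:250,220:310],None,fx=4.47,fy=4.47,interpolation=2)[:380]
c=cv2.resize(c,(72*5,340)); a=a
cv2.imwrite("pics/crop.png",np.vstack([a,np.zeros((1,720,3),np.uint8)])[:,:,::-1]); cv2.imwrite("pics/crops.png",c[:,:,::-1])
E
```

```text
bar corner [196.89594 221.93677] [0.5733 0.0911 0.066 ]
bar corner [313.19513 201.65204] [ 0.6153 -0.1961  0.066 ]
bar corner [315.48615 214.78732] [ 0.5828 -0.2006  0.066 ]
bar corner [199.18695 235.07205] [0.5409 0.086  0.066 ]
red top [([165, 217, 2, 8, 12], [165.5, 220.5]), ([249, 243, 6, 6, 32], [251.5, 245.5]), ([202, 265, 4, 4, 7], [203.3, 266.4]), ([177, 266, 30, 9, 98], [192.5, 271.6]), ([199, 266, 3, 3, 5], [200.0, 267.0]), ([157, 268, 15, 7, 34], [162.7, 271.5]), ([170, 270, 6, 5, 15], [173.0, 272.3]), ([206, 272, 3, 3, 5], [206.8, 273.0])]
red side [([236, 170, 25, 12, 99], [246.9, 174.2]), ([271, 170, 4, 3, 4], [272.5, 171.0]), ([277, 170, 23, 14, 240], [288.8, 176.2]), ([252, 176, 3, 4, 6], [252.7, 177.5]), ([269, 180, 7, 4, 22], [272.2, 181.6]), ([241, 183, 5, 5, 7], [242.9, 185.4]), ([246, 185, 4, 3, 6], [247.2, 186.0]), ([235, 190, 8, 25, 93], [237.5, 202.5]), ([251, 203, 5, 14, 59], [253.2, 209.5])]
blue top [([240, 205, 24, 9, 141], [251.5, 209.0]), ([250, 263, 24, 8, 88], [261.9, 266.7])]
```

View pics/crop.png

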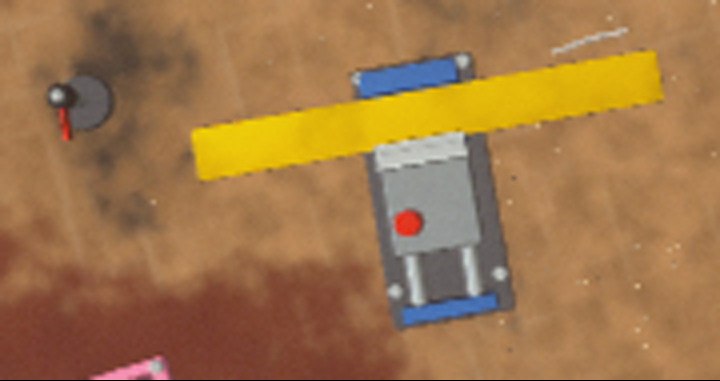

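View pics/crops.png

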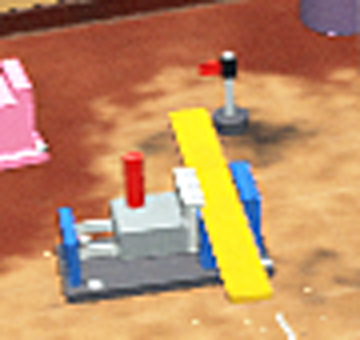

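The top crop shows the blue rest's post top at (408,223) in the crop, which is (252,245.8) in the full image. The pointer blade's tip is at (68,137), full (167,224). In the side view the tip is the left end of the red blade, at full (269.5,182). The named parts all belong to the blue rest, and only the pink copy at the bottom left resembles it.

```bash
python3 - <<'E'
from h import *
T=pickle.load(open("top.pkl","rb"));S=pickle.load(open("side.pkl","rb"))
yaw=np.radians(8.33);ex=np.array([np.cos(yaw),np.sin(yaw),0]);ey=np.array([-np.sin(yaw),np.cos(yaw),0])
post=ray(T,251.8,245.6,.099);ps=ray(S,253.2,203,.099);print("post",post.round(4),ps.round(4))
bc=np.array([.5781,-.0549,.066]);O=post+.062*ex-.014*ey;O[2]=0
f=lambda X:np.round([(X-O)@ex,(X-O)@ey],4)
print("O",O.round(4),"bar c in rest",f(bc),"front",f(bc+.145*ey))
for z in(.063,.069):print("tip top",ray(T,166.8,224,z).round(4),f(ray(T,166.8,224,z)),"side",f(ray(S,269.3,182,z)))
# blue ends -> rest origin check
for p,z in(((251.5,209),.073),((261.9,266.7),.05)):print("blue",f(ray(T,*p,z)))
# TCP move
o=np.array([.198,-.645,.405]);g=post.copy();g[2]=.092+.159;th=np.radians(-162.945)
xt=np.array([np.cos(th),np.sin(th),0]);yt=np.array([np.sin(th),-np.cos(th),0]);d=g-o
print("d",d,"tool",d@xt*1000,d@yt*1000,-d[2]*1000)
E
```

```text
post [ 0.5119 -0.0443  0.099 ] [ 0.5125 -0.0389  0.099 ]
O [ 0.5753 -0.0491  0.    ] bar c in rest [ 0.002  -0.0061] front [0.002  0.1389]
tip top [0.5704 0.1658 0.063 ] [0.0263 0.2134] side [0.0239 0.2157]
tip top [0.5701 0.1642 0.069 ] [0.0258 0.2119] side [0.0222 0.2045]
blue [0.026  0.0013]
blue [-0.1178  0.0012]
d [ 0.31389745  0.60073888 -0.154     ] tool -476.283827172124 482.25773938059274 154.00000000000003
```

```bash
python3 -m handwheel '[[1,-1,1,0,0,0,0],[1,-1,1,0,0,0,0],[1,-1,1,0,0,0,0],[1,-1,1,0,0,0,0],[1,-1,1,0,0,0,0]]' && python3 -m handwheel '[[1,-1,1,0,0,0,0],[1,-1,1,0,0,0,0],[1,-1,1,0,0,0,0],[1,-1,1,0,0,0,0],[1,-1,1,0,0,0,0]]' && python3 -m handwheel '[[1,-1,1,0,0,0,0],[1,-1,1,0,0,0,0],[1,-1,1,0,0,0,0],[1,-1,1,0,0,0,0],[1,-1,1,0,0,0,0]]' && python3 -m handwheel '[[1,-1,1,0,0,0,0],[1,-1,1,0,0,0,0],[1,-1,1,0,0,0,0],[1,-1,1,0,0,0,0],[1,-0.05,0.29,0,0,0,0.7]]' && python3 -m handwheel '[[1,0,0,0,0,0,0.75],[1,0,0,0,0,0,0]]'
```

```text
clock: 0.72
tool_pos: [0.2812, -0.488, 0.4043]
orientation: [180.0, -0.0, -162.9]
force: [0.3, 0.4, 0.9]
opening: 0.0874
gripper_force: 0.0
clock: 1.35
tool_pos: [0.364, -0.3318, 0.4044]
orientation: [180.0, -0.0, -162.9]
force: [0.7, 0.1, -0.2]
opening: 0.0877
gripper_force: 0.0
clock: 1.98
tool_pos: [0.4467, -0.1756, 0.4045]
orientation: [180.0, -0.0, -162.9]
force: [0.3, 0.0, -0.9]
opening: 0.0877
gripper_force: 0.0
clock: 2.6
tool_pos: [0.5127, -0.0428, 0.4041]
orientation: [180.0, -0.0, -167.1]
force: [-0.2, -0.4, -0.1]
opening: 0.0872
gripper_force: 0.0
clock: 2.85
tool_pos: [0.5117, -0.0443, 0.4044]
orientation: [180.0, -0.0, -171.6]
force: [0.0, -0.7, 0.7]
opening: 0.0876
gripper_force: 0.0
```

```bash
python3 -m handwheel '[[1,0,0,1,0,0,0],[1,0,0,1,0,0,0],[1,0,0,1,0,0,0],[1,0,0,1,0,0,0],[1,0,0,1,0,0,0]]' && python3 -m handwheel '[[1,0,0,1,0,0,0],[1,0,0,0.2,0,0,0],[-0.4,0,0,0,0,0,0],[-0.4,0,0,0,0,0,0],[-0.4,0,0,0,0,0,0]]'; python3 - <<'E'
from plant import *
import cv2,pickle,numpy as np
s=snapshot("side");pickle.dump(s,open("s1.pkl","wb"));t=snapshot("top")
a=cv2.resize(s["color"][120:245,180:320],None,fx=3.5,fy=3.5);b=cv2.resize(t["color"][190:290,150:250],None,fx=1,fy=1)
cv2.imwrite("pics/s1.png",a[:,:,::-1])
E
```

```text
clock: 3.48
tool_pos: [0.5117, -0.0448, 0.2789]
orientation: [180.0, 0.0, -171.5]
force: [0.7, 0.7, 0.6]
opening: 0.0876
gripper_force: 0.0
clock: 4.1
tool_pos: [0.5121, -0.0445, 0.2505]
orientation: [180.0, 0.1, -171.6]
force: [-0.6, 0.3, -0.1]
opening: 0.0632
gripper_force: 0.0
```

View pics/s1.png

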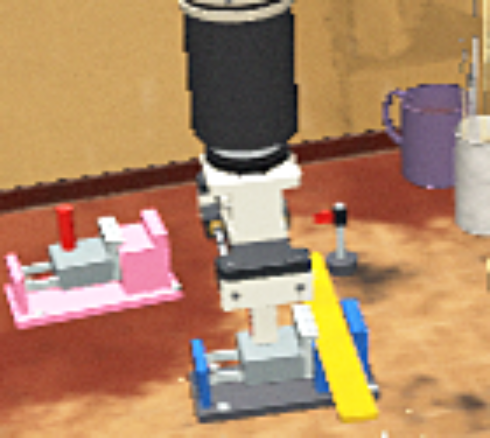

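The crop shows the gripper straddling the blue rest's post. The near finger, at crop (262,322), hides the post and sits clear of the jaw face at (305,335), so I'll close now.

```bash
python3 -m handwheel '[[-1,0,0,0,0,0,0],[-1,0,0,0,0,0,0],[-1,0,0,0,0,0,0],[-1,0,0,0,0,0,0],[-1,0,0,0,0,0,0]]'&& python3 -m handwheel '[[-1,0,0,0,0,0,0],[-1,0,0,0,0,0,0]]'
```

```text
clock: 4.82
tool_pos: [0.5117, -0.0438, 0.2496]
orientation: [179.9, 0.0, -171.7]
force: [-1.2, 7.5, 1.3]
opening: 0.0155
gripper_force: 30.0
clock: 5.08
tool_pos: [0.5117, -0.0437, 0.2496]
orientation: [179.9, 0.0, -171.6]
force: [-2.0, 6.4, 0.6]
opening: 0.0155
gripper_force: 30.0
```

```bash
python3 -m handwheel '[[-1,0.2,0,0,0,0,0],[-1,0.2,0,0,0,0,0],[-1,0.2,0,0,0,0,0],[-1,0.2,0,0,0,0,0],[-1,0.16,0,0,0,0,0]]'&& python3 -m handwheel '[[-1,0.06,0,0,0,0,0],[-1,0.06,0,0,0,0,0],[-1,0,0,0,0,0,0]]'
```

```text
clock: 5.7
tool_pos: [0.4886, -0.0471, 0.2496]
orientation: [179.9, 0.1, -171.6]
force: [2.8, 7.5, -4.2]
opening: 0.0151
gripper_force: 30.0
clock: 6.08
tool_pos: [0.4856, -0.0475, 0.2496]
orientation: [179.9, 0.1, -171.6]
force: [2.3, 7.0, -3.9]
opening: 0.0149
gripper_force: 30.0
```

```bash
for i in 1; do python3 -m handwheel '[[-1,0.04,0,0,0,0,0],[-1,0.04,0,0,0,0,0]]'; done; python3 -m handwheel '[[-1,0.02,0,0,0,0,0],[-1,0.02,0,0,0,0,0]]'
```

```text
clock: 6.32
tool_pos: [0.4838, -0.0478, 0.2496]
orientation: [179.9, 0.1, -171.6]
force: [3.2, 5.7, -4.2]
opening: 0.015
gripper_force: 30.0
clock: 6.58
tool_pos: [0.4829, -0.0479, 0.2496]
orientation: [179.9, 0.1, -171.6]
force: [3.2, 6.8, -5.0]
opening: 0.0149
gripper_force: 30.0
```

```bash
python3 -m handwheel '[[-1,0.03,0,0,0,0,0],[-1,0,0,0,0,0,0]]'; python3 -m handwheel '[[-1,0.03,0,0,0,0,0],[-1,0,0,0,0,0,0]]'
```

```text
clock: 6.82
tool_pos: [0.4826, -0.048, 0.2496]
orientation: [179.9, 0.2, -171.6]
force: [4.7, 5.7, -7.8]
opening: 0.0148
gripper_force: 30.0
clock: 7.08
tool_pos: [0.4824, -0.048, 0.2497]
orientation: [179.9, 0.3, -171.6]
force: [7.9, 6.1, -10.2]
opening: 0.0149
gripper_force: 30.0
```

```bash
python3 -m handwheel '[[1,0,0,0,0,0,0],[1,0,0,0,0,0,0],[1,0,0,0,0,0,0],[1,0,0,0,0,0,0]]'; python3 -m handwheel '[[1,0,0,-0.6,0,0,0],[1,0,0,-1,0,0,0],[1,0,0,-1,0,0,0],[1,0,0,0,0,0,0]]'; python3 - <<'E'
from plant import *
from h import *
o=get_obs();print(o["joint_pos"].round(1),o["tool_pos"].round(4))
T=snapshot("top");pickle.dump(T,open("t2.pkl","wb"))
m=mask(T,(20,150,120),(35,255,255),(180,190,330,250))
for ct in cv2.findContours(m,0,1)[0]:
    if cv2.contourArea(ct)>50: print(cv2.boxPoints(cv2.minAreaRect(ct)).round(1).tolist())
yaw=np.radians(8.33);ex=np.array([np.cos(yaw),np.sin(yaw),0]);ey=np.array([-np.sin(yaw),np.cos(yaw),0])
g=np.array([.5753,-.0491,0])+.002*ex+.066*ey;print("grasp",g.round(4));d=g-o["tool_pos"]
print("tool now x,y",-d@ex,d@ey)
E
```

```text
clock: 7.58
tool_pos: [0.4805, -0.0492, 0.2497]
orientation: [-180.0, -0.0, -171.6]
force: [-0.3, 0.8, -0.4]
opening: 0.0496
gripper_force: 0.0
clock: 8.07
tool_pos: [0.4812, -0.049, 0.3166]
orientation: [180.0, 0.2, -171.6]
force: [0.1, -0.7, -0.0]
opening: 0.0864
gripper_force: 0.0
[ 17.6   7.  -30.1   0.  -52.7 -99.2] [ 0.4812 -0.049   0.3166]
[[196.89999389648438, 221.89999389648438], [313.20001220703125, 201.5], [315.5, 214.6999969482422], [199.1999969482422, 235.10000610351562]]
grasp [0.5677 0.0165 0.    ]
tool now x,y -0.09510014879181115 0.052316920742400706
```

```bash
python3 -m handwheel '[[1,0,0,0,0,0,-1],[1,0,0,0,0,0,-1],[1,0,0,0,0,0,-1],[1,0,0,0,0,0,-1],[1,0,0,0,0,0,-1]]' && python3 -m handwheel '[[1,0,0,0,0,0,-1],[1,0,0,0,0,0,-1],[1,0,0,0,0,0,-1],[1,0,0,0,0,0,-1],[1,0,0,0,0,0,-1]]' && python3 -m handwheel '[[1,0,0,0,0,0,-1],[1,0,0,0,0,0,-1],[1,0,0,0,0,0,-1],[1,0,0,0,0,0,-1],[1,0,0,0,0,0,-1]]' && python3 -m handwheel '[[1,-1,-1,0,0,0,0],[1,-1,-1,0,0,0,0],[1,-0.1,-1,0,0,0,0],[1,0,-0.8,0,0,0,0],[1,0,0,0,0,0,0]]'; python3 - <<'E'
from plant import *
import numpy as np
o=get_obs();yaw=np.radians(8.33);ex=np.array([np.cos(yaw),np.sin(yaw),0]);ey=np.array([-np.sin(yaw),np.cos(yaw),0])
d=o["tool_pos"]-np.array([.5753,-.0491,0]);print(o["joint_pos"].round(1),o["orientation"].round(2),"rest xy",d@ex,d@ey,o["tool_pos"][2])
E
```

```text
clock: 8.75
tool_pos: [0.4803, -0.0492, 0.3137]
orientation: [180.0, -0.1, -141.5]
force: [0.1, -0.1, 0.2]
opening: 0.0878
gripper_force: 0.0
clock: 9.38
tool_pos: [0.4803, -0.0492, 0.3136]
orientation: [179.9, -0.1, -111.5]
force: [0.2, 0.1, 0.2]
opening: 0.0879
gripper_force: 0.0
clock: 10.0
tool_pos: [0.4803, -0.0492, 0.3136]
orientation: [179.9, -0.0, -81.5]
force: [0.5, 0.1, 0.1]
opening: 0.0874
gripper_force: 0.0
clock: 10.62
tool_pos: [0.5676, 0.0169, 0.3131]
orientation: [179.9, -0.0, -81.6]
force: [-0.7, 0.2, -0.2]
opening: 0.0875
gripper_force: 0.0
[ 21.4  15.  -20.1  -0.  -55.  -13.1] [ 1.7988e+02 -2.0000e-02 -8.1640e+01] rest xy 0.001954912709515873 0.06639470999028252 0.31314280959886476
```

```bash
python3 -m handwheel '[[1,0,0,1,0,0,0],[1,0,0,1,0,0,0],[1,0,0,1,0,0,0],[1,0,0,0.64,0,0,0],[0,0,0,0,0,0,0]]' && python3 -m handwheel '[[-0.1,0,0,0,0,0,0],[-0.1,0,0,0,0,0,0],[-0.1,0,0,0,0,0,0]]'; python3 - <<'E'
from plant import *
import cv2,pickle,numpy as np
s=snapshot("side");t=snapshot("top")
a=cv2.resize(s["color"][130:250,220:320],(500,600),interpolation=2)
b=cv2.resize(t["color"][180:300,150:200],(250,600),interpolation=2)
cv2.imwrite("pics/s2.png",np.hstack([a,b])[:,:,::-1])
E
```

```text
clock: 11.25
tool_pos: [0.5662, 0.0164, 0.2225]
orientation: [179.8, -0.0, -81.7]
force: [0.1, 0.6, 0.3]
opening: 0.0823
gripper_force: 0.0
clock: 11.62
tool_pos: [0.5672, 0.0167, 0.2244]
orientation: [-179.9, 0.0, -81.6]
force: [0.1, -0.3, -0.2]
opening: 0.0534
gripper_force: 0.0
```

View pics/s2.png

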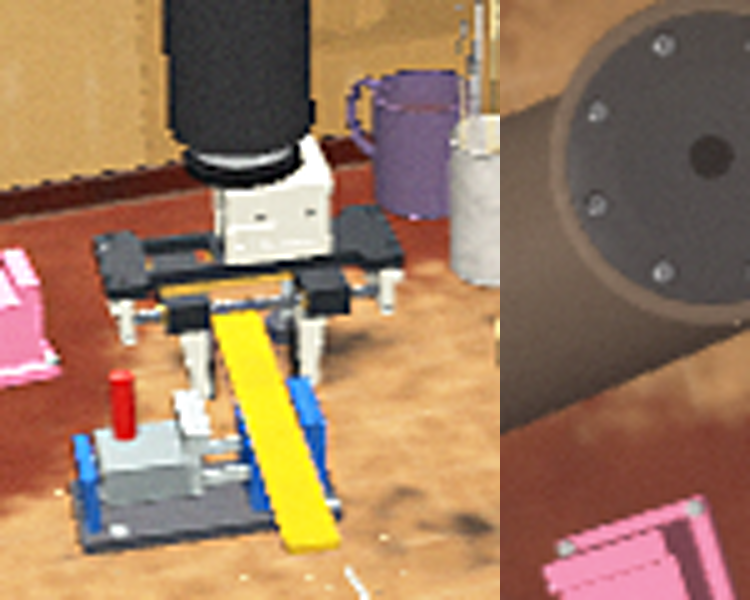

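The crop shows the jaw open, with its face at (190,415) clear of the bar. The fingers at (198,360) and (312,350) straddle the bar near its front. I'll refine the pointer and front positions from the stored pictures, then grip.

```bash
python3 -m handwheel '[[-1,0,0,0,0,0,0],[-1,0,0,0,0,0,0],[-1,0,0,0,0,0,0],[-1,0,0,0,0,0,0]]'; python3 - <<'E'
from h import *
yaw=np.radians(8.33);ex=np.array([np.cos(yaw),np.sin(yaw),0]);ey=np.array([-np.sin(yaw),np.cos(yaw),0]);O=np.array([.5753,-.0491,0])
T=pickle.load(open("top.pkl","rb"));c=T["color"].astype(float)
r=np.clip(c[:,:,0]-c[:,:,1:].max(2)-60,0,None)
print(r[214:227,161:172].astype(int))
v=np.arange(217,224);us=[(r[k,162:171]*np.arange(162,171)).sum()/r[k,162:171].sum() for k in v]
p=np.polyfit(v,us,1);ut=np.polyval(p,224.3);print(np.round(us,2),ut)
for z in(.063,.069):X=ray(T,ut,224.3,z);print(z,(X-O)@ex,(X-O)@ey)
# bar front edge sub-pixel: yellow membership (R-B) along axis over rays
ys=[]
for dx in np.linspace(-.010,.010,9):
    q=np.arange(.110,.165,.0005);P=[proj(T,O+ex*(.002+dx)+ey*a+[0,0,.066]) for a in q]
    w=cv2.remap((c[:,:,0]-c[:,:,2]).astype(np.float32),np.float32([x[0] for x in P])[None],np.float32([x[1] for x in P])[None],1)[0]
    h=(w[:10].mean()+w[-10:].mean())/2;ys.append(q[np.where(w>h)[0][-1]])
print("front",np.round(ys,4),np.mean(ys))
E
```

```text
clock: 12.22
tool_pos: [0.567, 0.0167, 0.2238]
orientation: [180.0, -0.0, -81.6]
force: [-1.4, 0.3, 2.6]
opening: 0.0315
gripper_force: 30.0
[[  0   0   0   0   0   0   0   0   0   0   0]
 [  0   0   0   0   0   0   0   0   0   0   0]
 [  0   0   0   0   0   0   0   0   0   0   0]
 [  0   0   0   0  65   0   0   0   0   0   0]
 [  0   0   0   0  73   0   0   0   0   0   0]
 [  0   0   0   0  48   0   0   0   0   0   0]
 [  0   0   0   0  51  32   0   0   0   0   0]
 [  0   0   0   0  26  70   0   0   0   0   0]
 [  0   0   0   0  33  91   0   0   0   0   0]
 [  0   0   0   0  11 109   0   0   0   0   0]
 [  0   0   0   0  18 107   0   0   0   0   0]
 [  0   0   0   0   0   0   0   0   0   0   0]
 [  0   0   0   0   0   0   0   0   0   0   0]]
[165.   165.   165.   165.39 165.73 165.73 165.91] 166.14970926910402
0.063 0.025810642716045898 0.2150646425629378
0.069 0.02530154723860688 0.2135177704306565
front [0.138  0.1385 0.1385 0.138  0.138  0.138  0.1385 0.1385 0.1385] 0.1382777777777778
```

```bash
python3 -m handwheel '[[-1,-0.1,0,0,0,0,0],[-1,-0.2,0,0,0,0,0],[-1,-0.2,0,0,0,0,0],[-1,-0.2,0,0,0,0,0],[-1,-0.2,0,0,0,0,0]]' && python3 -m handwheel '[[-1,-0.2,0,0,0,0,0],[-1,-0.2,0,0,0,0,0],[-1,-0.2,0,0,0,0,0],[-1,-0.2,0,0,0,0,0],[-1,-0.1,0,0,0,0,0]]'; python3 - <<'E'
from plant import *
import numpy as np
o=get_obs();yaw=np.radians(8.33);ex=np.array([np.cos(yaw),np.sin(yaw),0]);ey=np.array([-np.sin(yaw),np.cos(yaw),0])
d=o["tool_pos"]-np.array([.567,.0167,.2238]);print(d@ex,d@ey,d[2],o["orientation"],o["force"].round(1),o["moment"].round(2))
E
```

```text
clock: 12.85
tool_pos: [0.5636, 0.0394, 0.2236]
orientation: [180.0, 0.0, -81.6]
force: [-0.3, -3.3, 0.7]
opening: 0.031
gripper_force: 30.0
clock: 13.48
tool_pos: [0.5604, 0.0616, 0.2236]
orientation: [180.0, 0.0, -81.6]
force: [1.4, -1.9, 0.2]
opening: 0.0313
gripper_force: 30.0
-6.724393170887877e-05 0.04535144803173847 -0.00024849476363525413 [ 1.79988284e+02  1.34850355e-03 -8.16259651e+01] [ 1.4 -1.9  0.2] [-0.77  0.06 -0.01]
```

```bash
python3 -m handwheel '[[-1,-0.2,0,0,0,0,0],[-1,-0.2,0,0,0,0,0],[-1,-0.2,0,0,0,0,0],[-1,-0.2,0,0,0,0,0],[-1,-0.2,0,0,0,0,0]]' && python3 -m handwheel '[[-1,-0.04,0,0,0,0,0],[-1,0,0,0,0,0,0]]'; python3 - <<'E'
from plant import *
from h import *
o=get_obs();yaw=np.radians(8.33);ex=np.array([np.cos(yaw),np.sin(yaw),0]);ey=np.array([-np.sin(yaw),np.cos(yaw),0])
d=o["tool_pos"]-np.array([.567,.0167,.2238]);print(d@ex,d@ey,d[2],o["orientation"],o["force"].round(1))
s=snapshot("side");t=snapshot("top");pickle.dump((s,t),open("p3.pkl","wb"))
print("tail row",[b for b in blobs(mask(s,(20,150,100),(35,255,255),(230,130,330,260)),20)])
O=np.array([.5753,-.0491,0])
for n,X in(("front",O+.002*ex+.211*ey+[0,0,.066]),("tip",O+.025*ex+.214*ey+[0,0,.063])):print(n,proj(s,X).round(1),proj(t,X).round(1))
a=cv2.resize(s["color"][130:250,220:320],(500,600),interpolation=2)
b=cv2.resize(t["color"][180:300,140:190],(250,600),interpolation=2)
cv2.imwrite("pics/s3.png",np.hstack([a,b])[:,:,::-1])
E
```

```text
clock: 14.1
tool_pos: [0.5567, 0.0863, 0.2236]
orientation: [180.0, 0.0, -81.6]
force: [0.8, -2.4, -1.0]
opening: 0.0312
gripper_force: 30.0
clock: 14.35
tool_pos: [0.5567, 0.0872, 0.2236]
orientation: [-180.0, 0.0, -81.6]
force: [-0.9, 1.2, -1.4]
opening: 0.0314
gripper_force: 30.0
7.095451634545027e-06 0.07128791356174792 -0.00016856996904179855 [-1.79985938e+02  2.53972145e-02 -8.16323288e+01] [-0.9  1.2 -1.4]
tail row [([252, 176, 18, 3, 23], [259.5, 176.8]), ([262, 183, 21, 45, 435], [271.1, 205.5])]
front [263.5 182.5] [169.  233.5]
tip [269.7 182.2] [166.6 224.5]
```

View pics/s3.png

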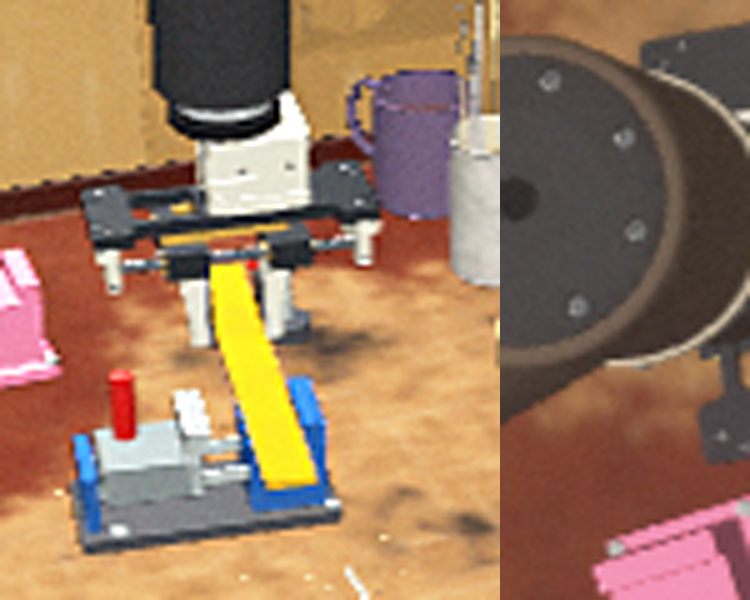

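```bash
python3 - <<'E'
from h import *
yaw=np.radians(8.33);ex=np.array([np.cos(yaw),np.sin(yaw),0]);ey=np.array([-np.sin(yaw),np.cos(yaw),0]);O=np.array([.5753,-.0491,0])
S=pickle.load(open("side.pkl","rb"));s3=pickle.load(open("p3.pkl","rb"))[0]
c=S["color"].astype(float);r=np.clip(c[:,:,0]-c[:,:,1:].max(2)-60,0,None)
print(r[177:187,266:280].astype(int))
w=r[177:187,268:275];V,U=np.mgrid[177:187,268:275];u,v=(w*U).sum()/w.sum(),(w*V).sum()/w.sum()
X=ray(S,u,v,.063);print("blade c",u,v,(X-O)@ex,(X-O)@ey)
for s,lo,hi in((S,.10,.17),(s3,.175,.24)):
    c=s["color"].astype(np.float32);im=c[:,:,1]-c[:,:,2];out=[]
    for dx in np.linspace(-.009,.009,7):
        q=np.arange(lo,hi,.0005);P=np.float32([proj(s,O+ex*(.002+dx)+ey*a+[0,0,.066]) for a in q])
        k=cv2.remap(im,P[None,:,0],P[None,:,1],1)[0];h=(np.median(k[:20])+np.median(k[-20:]))/2
        out.append(q[np.where(k>h)[0][-1]])
    print("front side view",np.round(out,4),np.median(out))
E
```

```text
[[ 23  22  26  25  23  25  18  26  28  29  14  16  26  30]
 [ 22  23  23  21  19  22  17  20  25  10   0   0   0  32]
 [ 23  25  25  20  19  18  22  19   5   0   0   0   0  19]
 [ 25  30  26  21  10  55 102 104  72   0   0   0   0  13]
 [ 18  17  16  74 111 130 137 145 123  16   0   0   0  13]
 [ 10   5   0  44 114 144 136 145 120  10   0   0   0   7]
 [  0   4   0  40 109 149 127 114  79   0   0   0   0   3]
 [  5  10   3   0   0   0   0   0   0   0   0   0   0   8]
 [  6   9  13  13   8   2   3   3   9   0   0   0   0  12]
 [  6  10   7   3   1   1   0   0   0   0   0   0   0   0]]
blade c 271.5893883068604 181.14903683676917 0.03302876115767161 0.2202419262369183
front side view [0.1385 0.14   0.1405 0.1395 0.14   0.1405 0.14  ] 0.14000000000000004
front side view [0.1985 0.2105 0.2115 0.211  0.2105 0.21   0.21  ] 0.21050000000000002
```

Both views agree: the tip is at rest y ≈ 0.214 and the bar's front is now at ≈ 0.2095, so about 4.5 mm remains. The picture shows the jaw open, the bar flat and straight, and the blade tip just right of the bar's front at (252,265).

```bash
python3 -m handwheel '[[-1,-0.06,0,0,0,0,0],[-1,-0.06,0,0,0,0,0],[-1,-0.06,0,0,0,0,0],[-1,0,0,0,0,0,0],[-1,0,0,0,0,0,0]]' && python3 -m handwheel '[[-1,0,0,0,0,0,0],[-1,0,0,0,0,0,0],[-1,0,0,0,0,0,0]]'; python3 - <<'E'
from plant import *
from h import *
o=get_obs();yaw=np.radians(8.33);ex=np.array([np.cos(yaw),np.sin(yaw),0]);ey=np.array([-np.sin(yaw),np.cos(yaw),0])
d=o["tool_pos"]-np.array([.567,.0167,.2238]);print(d@ex,d@ey,d[2],o["orientation"],o["force"].round(1))
s=snapshot("side")
O=np.array([.5753,-.0491,0]);print("tail pred",[proj(s,O+(.002+k)*ex-.076*ey+[0,0,.066]).round(1).tolist() for k in(-.016,.016)])
a=cv2.resize(s["color"][165:250,220:320],(700,595),interpolation=2)
cv2.imwrite("pics/s4.png",a[:,:,::-1])
E
```

```text
clock: 15.08
tool_pos: [0.556, 0.0914, 0.2236]
orientation: [180.0, 0.0, -81.6]
force: [0.8, -0.5, -0.8]
opening: 0.0313
gripper_force: 30.0
clock: 15.45
tool_pos: [0.556, 0.0914, 0.2237]
orientation: [-180.0, 0.0, -81.6]
force: [-0.5, -0.5, -1.6]
opening: 0.0315
gripper_force: 30.0
-3.588148572491107e-05 0.0755198324787416 -0.00013696855634862115 [-1.79996742e+02  7.92985865e-03 -8.16409606e+01] [-0.5 -0.5 -1.6]
tail pred [[273.1, 225.7], [283.3, 224.4]]
```

View pics/s4.png

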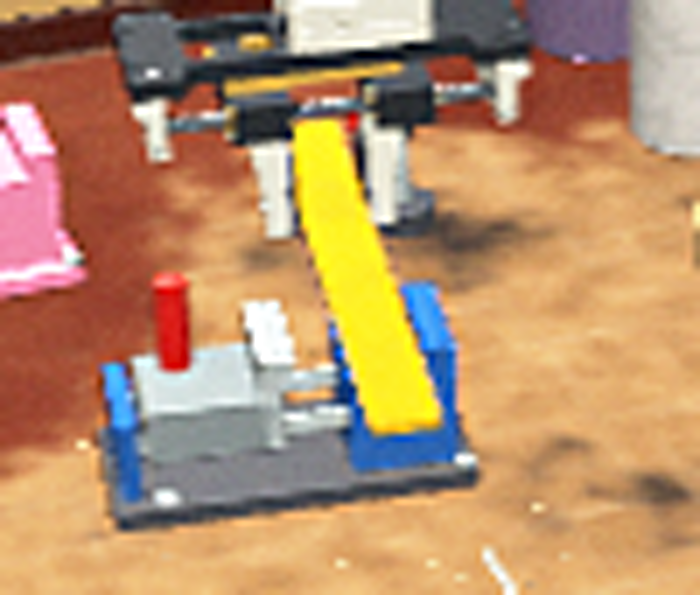

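The bar's tail edge is at crop (372,430)–(440,420), which is full (273,226)–(283,225) and matches the prediction. The bar lies flat and straight, the jaw is open, and nothing is moving, so I'm handing in.

```bash
python3 -c "
from plant import *
print(close_job())"
```

```text
the job is handed in; nothing more can be done
None
```

I handed the job in at about 15.5 s: the jaw is open to its stop, and the bar is held still, flat and straight, with its front end level with the pointer tip to within about 1–2 mm by my camera measurement.

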